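Assemble the two-tier serving stand on the pass

TASK

Put the serving stand together for the next order: fit the wide tray over the four posts so that it sits flat on the lower shoulders, then fit the small tray over the same posts so that it sits flat on the upper shoulders, every corner hole over its own post. Let go of both trays and leave everything else on the pass where it is.

Things in the scene. Friction and masses are not known exactly. Their poses are not given: they have to be found in the camera images.
- stand: serving stand fixed to the counter: steel base plate 190 x 130 x 12 mm, four upright brass posts at x = +-70, y = +-42 mm, each stepped: 26 mm diameter up to 35 above the origin, 14 from 35 to 105, 7 from 105 to 121, tapered tip to 127. Origin: centre of its underside on the counter; x along its long side, z up.
- lower_seat (a point): centre of the stand at the height of the lower shoulders, 35 mm above its origin: the wide tray's origin belongs here
- upper_seat (a point): centre of the stand at the height of the upper shoulders, 105 mm above its origin: the small tray's origin belongs here
- wide_tray: lower tier, the larger wooden tray, 200 x 140 mm (x by y), about 360 g: board 8 thick, rim to 16 above the underside, brass handle bar over the centre. Origin: centre of the underside; x along the long side, z up. Four round through holes 20 mm in diameter at x = +-70, y = +-42 mm. May go on the stand either way round (half turn).
- small_tray: upper tier, the smaller wooden tray, 176 x 112 mm (x by y), about 280 g: board 8 thick, rim to 16 above the underside, brass handle bar over the centre. Origin: centre of the underside; x along the long side, z up. Four round through holes 12 mm in diameter at x = +-70, y = +-42 mm. May go on the stand either way round (half turn).
- wide_tray_handle (a point): middle of the wide tray's handle bar, 48 mm straight above the tray's origin. Bar 70 mm long along the tray's x, 12 wide (y), 12 high: underside 42, top 54 above the tray's origin; 10 x 12 mm legs at x = +-30.
- small_tray_handle (a point): middle of the small tray's handle bar, 48 mm straight above the tray's origin. Bar 70 mm long along the tray's x, 12 wide (y), 12 high: underside 42, top 54 above the tray's origin; 10 x 12 mm legs at x = +-30.
- salt_bowl: small steel bowl, 72 wide, 32 high (mm); bystander, leave it alone. Origin: centre of its underside.
- spoon: steel serving spoon lying flat, 130 mm long (origin on the underside); bystander, leave it alone.
- ticket_spike: brass ticket spike: 48 wide weight with a thin spike, 142 high (mm); bystander, leave it alone. Origin: centre of its underside.
- bell: steel counter bell, 80 wide, 52 high (mm); bystander, leave it alone. Origin: centre of its underside.
- sauce_bottle: clear sauce bottle, 56 wide, 150 high (mm); bystander, leave it alone. Origin: centre of its underside.
- pepper_mill: dark wooden pepper mill, 54 wide, 157 high (mm); bystander, leave it alone. Origin: centre of its underside.
- plates: stack of small white plates, 120 wide, 58 high (mm); bystander, leave it alone. Origin: centre of its underside.
Not all that is in view belongs to the job. Leave any orange or turquoise look-alike of the stand alone.

How it is judged:
By the outcome, as a careful person would: the job done as asked, in the order asked, and still so for the second after the job is handed in, with the robot touching nothing.
It also fails if it takes over 64 s, if anything falls off the work surface, if the arm or the gripper's body presses on something with over 40 N, if the wrist force passes 120 N, or if a joint passes its speed limit or range.

ROBOT

A 6-joint arm with a two-finger parallel gripper is mounted at the origin on the work surface. World frame = base frame: x ahead of the robot, y to its left, z up, the work surface at z = 0. Lengths are in m, angles in rad, forces in N, time in s.
With the tool pointing down it reaches from about 0.35 to 0.925 m from the base axis. Payload 6.4 kg.
Tool frame: the origin (TCP) lies at the very end of the fingers, on their centre line; the grasp point (between the pads) lies 19 mm behind it (bot.grasp_offset is the z of the grasp point in the tool frame, in m); z points along the fingers, y is the line along which they close (so a half turn about z gives the same grasp; the last joint's range is limited). The gripper opens to 94 mm and grips with 3 to 60 N. Pads are 16 mm wide; open, the fingers measure 119 mm over their backs; the gripper's body (75 mm by 177 mm) begins 78 mm behind the grasp point.
Start: joints at [-1.412, 0.245, 1.558, -0, 1.339, -0.174], TCP at [0.212, -0.614, 0.205] pointing down, gripper open.
Joint ranges: [-3.13, 3.13], [-1.02, 2.26], [0.13, 2.54], [-0.95, 4.09], [0.21, 2.88], [-2.74, 2.74]. Speed limits (rad/s): [2.57, 2.57, 3.14, 3.14, 3.14, 3.14].

INTERFACE

Orientations are given as a rotation vector (axis times angle).
In Python, from workcell import bot gives the robot as it stands.
- The arm moves only by the tool apply_moves, never from a script. Its argument "targets" is a list of rows, each a list of 6 numbers: the shift along the tool's x, y, z in m, then the turn, a rotation vector about the tool's x, y, z in rad. In form: [[x, y, z, wx, wy, wz], ...]. A call has 1 to 10 rows; each row is the pose to reach, as a shift and turn from the pose commanded when the call began, along the tool's axes at that moment; what a row does not reach only later rows make up. A row lasts 1/10 s, in which the tool goes at most 50 mm and 8.59 degrees, less where a joint would pass 70% of its speed; a pose out of reach is approached as far as the arm can. A call with a gripper value outside its range is refused whole. "grip" is the opening, from -1 (shut) to 1 (fully open), set as the call begins (left out, the last holds). The fingers move at their own pace and stop on an object; "squeeze" is the grip in N (left out, the last holds). Time passes only in rows, so rows that repeat a pose let the fingers close. It gives the time, the measured TCP pose, the force, the opening and the grip force at its end, in the units of the state.
- bot.observe(): the state, without advancing time (a new reading comes with each control period).
- bot.camera(name): name is "scene" or "top"; returns the picture (384x512x3 uint8, blue, green, red); there is no depth.
- bot.camera_model(name): a dict with "mtx" (3x3 intrinsics, pixels), "dist" ([k1, k2, p1, p2, k3] as OpenCV has them; the pictures are not rectified), "R" (3x3) and "t" (3): a world point X has camera coordinates R X + t. Camera axes: x right, y down, z forward; pixel columns grow to the right and rows downward; lengths in m; the calibration is good to about 2 mm. A picture is of the moment at which its call begins. camera_model takes no time and is no camera call.
- bot.sign_off(): hands the job in; it is judged then, once.
The state is a dict: "time_s": time; "joints": joint angles; "joint_vel": joint speeds; "joint_efforts": joint torques, N m; "eef_pos": TCP position; "tool_rot": TCP orientation; "force": force on the tool from outside, world axes, zero at the start; "torque": the same for the moment, N m; "opening": opening from 0.0 (shut) to 1.0 (fully open); "gripper_force": force on a finger pad.
Only numpy, scipy, OpenCV 4.12 (cv2) and the standard library are available. Lean on these libraries where they do the work, as an engineer would, in place of code of your own. Each camera call takes 0.05 s, during which the arm holds its last target. There are 200 camera calls.

## Working session

There is one attempt and no reset: what is moved stays moved. The work goes in short steps, Python scripts to look and compute and a tool call to move; the robot and the scene stay as the last step left them, time stands still between calls to the robot, and variables do not carry over. Pictures are saved under pics/ and viewed, at most 10 in all, crops included, and the job is handed in when it is done.

Besides the shell and the picture viewer there is one more tool, called after "Emit:" as name(argument=value, ...) on one line, values as JSON. apply_moves: Moves the arm, as the interface text tells. Its arguments: {"type":"object","properties":{"targets":{"type":"array","items":{"type":"array","items":{"type":"number"}}},"grip":{"type":"number"},"squeeze":{"type":"number"}},"required":["targets"]}

```bash
mkdir -p pics; ls
python3 - <<'E'
from workcell import bot
import cv2
for n in("scene","top"):
    im=bot.camera(n); cv2.imwrite(f"pics/{n}0.png",im); m=bot.camera_model(n); print(n,m)
    
a=cv2.imread("pics/scene0.png");b=cv2.imread("pics/top0.png")
cv2.imwrite("pics/top0b.png",cv2.resize(b,(800,600),interpolation=cv2.INTER_CUBIC))
cv2.imwrite("pics/scene0b.png",cv2.resize(a,(800,600),interpolation=cv2.INTER_CUBIC))
print(bot.observe(),bot.grasp_offset)
E
```

```text
pics
scene {'mtx': array([[446.1650648 ,   0.        , 247.86461034],
       [  0.        , 446.1650648 , 191.43348907],
       [  0.        ,   0.        ,   1.        ]]), 'dist': array([-0.16634183,  0.        ,  0.        ,  0.        ,  0.        ]), 'R': array([[-0.06129488,  0.99811635,  0.00258523],
       [ 0.59111565,  0.03838751, -0.80567282],
       [-0.80425446, -0.04785545, -0.59235515]]), 't': array([ 0.02809313, -0.21862023,  1.76598003])}
top {'mtx': array([[455.41612654,   0.        , 261.51123777],
       [  0.        , 455.41612654, 192.17107352],
       [  0.        ,   0.        ,   1.        ]]), 'dist': array([-0.09457385,  0.        ,  0.        ,  0.        ,  0.        ]), 'R': array([[ 2.64495389e-02, -9.99650111e-01,  2.79349697e-04],
       [-9.96253583e-01, -2.63826855e-02, -8.23574668e-02],
       [ 8.23360208e-02,  1.90001389e-03, -9.96602814e-01]]), 't': array([-0.00139502,  0.49739391,  1.3245542 ])}
{'time_s': 0.1, 'joints': array([-1.41211754e+00,  2.45704100e-01,  1.55887228e+00, -5.87737575e-06,
        1.33870096e+00, -1.74129888e-01]), 'joint_vel': array([-0.00154825, -0.00091867, -0.00285398,  0.00116031, -0.00287944,
        0.0010105 ]), 'joint_efforts': array([ 1.20228327e-03, -4.16914952e+01, -3.15525341e+01,  6.88072597e-02,
        3.10087390e-02, -5.41083909e-05]), 'eef_pos': array([ 0.21225442, -0.61380393,  0.20449189]), 'tool_rot': array([-3.09653518e+00, -5.20088399e-01, -1.14551928e-05]), 'force': array([ 0.25022307, -0.31173148,  0.28636726]), 'torque': array([ 0.01066166, -0.0147587 , -0.02958326]), 'gripper_force': 0.0, 'opening': 0.9972935760520711} -0.0188
```

View pics/top0b.png

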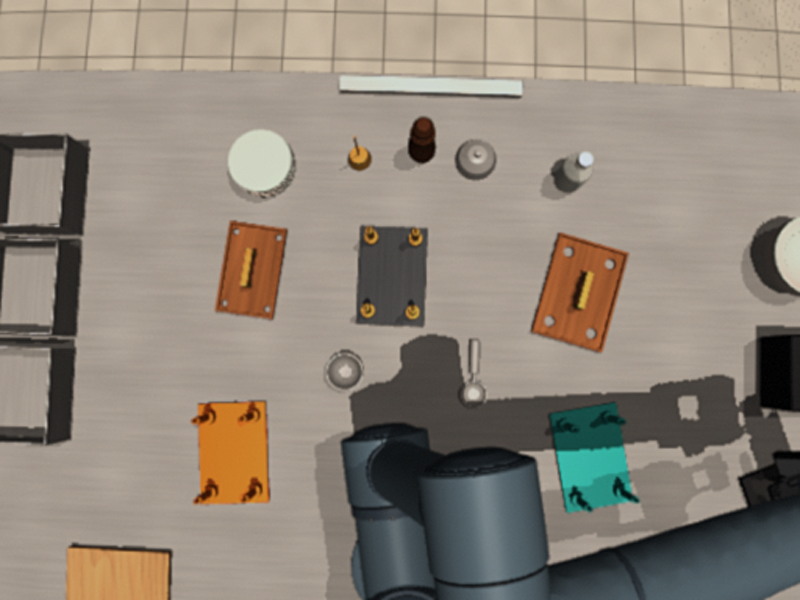

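View pics/scene0b.png

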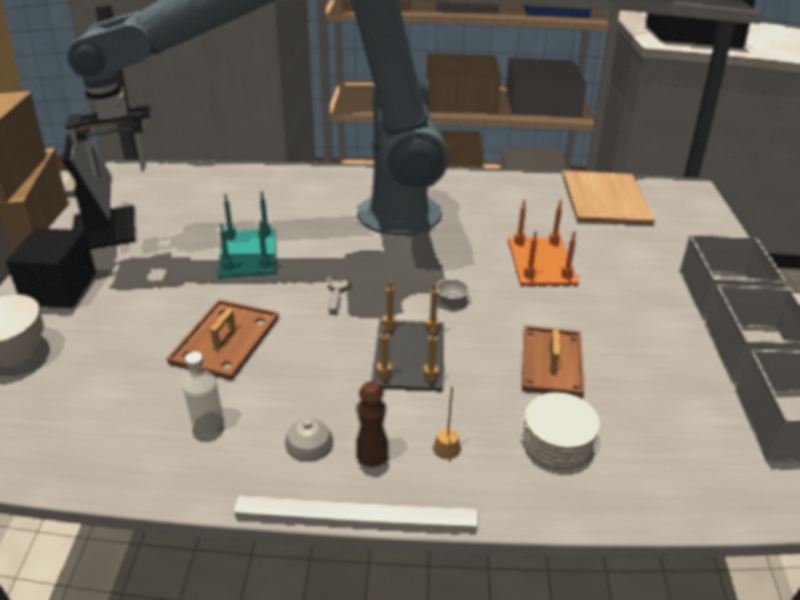

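Three stands are in view, using the enlarged top picture: dark steel at (392,276), orange at (233,452), turquoise at (592,457). The steel one fits the description, and the other two are the look-alikes. The larger tray with big holes is at (580,292) and the small tray is at (251,270). I'll confirm with crops.

Run:
```python
import cv2,numpy as np
b=cv2.imread("pics/top0.png");a=cv2.imread("pics/scene0.png")
f=lambda im,x,y,w,h,s:cv2.resize(im[y:y+h,x:x+w],None,fx=s,fy=s,interpolation=cv2.INTER_CUBIC)
cv2.imwrite("pics/c1.png",np.hstack([f(b,128,136,56,76,4.75),f(b,222,136,56,76,4.75),f(b,336,144,70,86,4.2)[:361]]) if 0 else np.hstack([f(b,130,138,64,90,4),f(b,220,138,64,90,4),f(b,338,142,68,90,4)]))
cv2.imwrite("pics/c2.png",np.hstack([f(a,105,188,75,80,4),f(a,235,175,55,80,4),f(a,330,200,48,80,4)]))
```

```text
(no output)
```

View pics/c1.png

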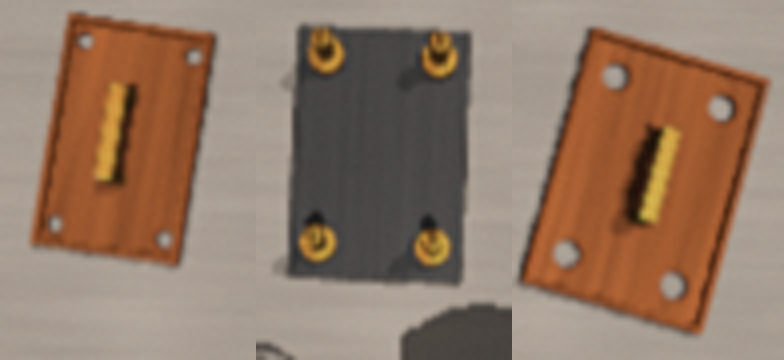

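View pics/c2.png

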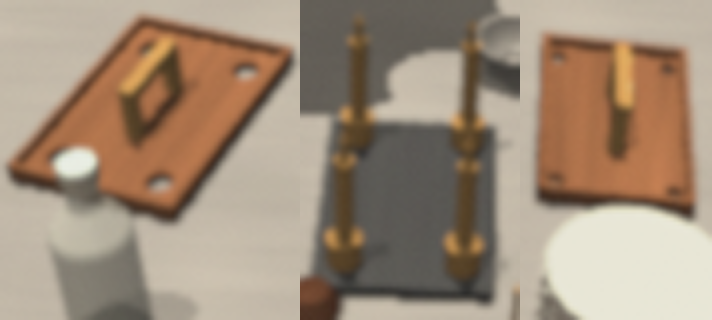

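The crops confirm it. The dark steel stand has four stepped brass posts (middle panel). The wide tray, with large holes, is the right panel of c1, and the small tray, with small holes, is the left panel. I read corners and holes off c1 and fit the poses.

```bash
cat > h.py <<'E'
import cv2,numpy as np
from scipy.optimize import least_squares,minimize
from workcell import bot
M={n:bot.camera_model(n) for n in("scene","top")}
def proj(X,n):
    m=M[n];return cv2.projectPoints(np.asarray(X,float).reshape(-1,3),cv2.Rodrigues(m["R"])[0],m["t"],m["mtx"],m["dist"])[0][:,0]
def place(P,q):
    c,s=np.cos(q[2]),np.sin(q[2]);P=np.asarray(P,float)
    return np.c_[c*P[:,0]-s*P[:,1]+q[0],s*P[:,0]+c*P[:,1]+q[1],P[:,2]]
def box(a,b,z): return [(sx*a/2,sy*b/2,z) for sx,sy in((1,1),(1,-1),(-1,-1),(-1,1))]
def fitpts(P,uv,q0,n="top"):
    r=least_squares(lambda q:(proj(place(P,q),n)-uv).ravel(),q0);return r.x,r.fun.reshape(-1,2)
def fitmask(mask,L,W,z0,z1,q0,n="top",S=8):
    H,Wd=mask.shape;y,x=np.nonzero(mask);x0,x1,y0,y1=x.min()-8,x.max()+8,y.min()-8,y.max()+8
    mk=mask[y0:y1,x0:x1].astype(float)
    P=box(L,W,z0)+box(L,W,z1)
    def cost(q):
        p=(proj(place(P,q),n)-[x0,y0]+.5)*S-.5
        im=np.zeros((mk.shape[0]*S,mk.shape[1]*S),np.uint8)
        cv2.fillConvexPoly(im,np.round(cv2.convexHull(p.astype(np.float32))*16).astype(int),255,shift=4)
        im=cv2.resize(im,mk.shape[::-1],interpolation=cv2.INTER_AREA)/255.
        return ((im-mk)**2).sum()
    q0=np.array(q0);r=minimize(cost,q0,method="Nelder-Mead",options=dict(initial_simplex=[q0,q0+[.004,0,0],q0+[0,.004,0],q0+[0,0,.03]],xatol=1e-5))
    return r.x,r.fun
E
cat > m1.py <<'E'
from h import *
b=cv2.imread("pics/top0.png").astype(int);a=cv2.imread("pics/scene0.png").astype(int)
u=lambda p,o:(np.array(p)+.5)/4-.5+o
C={"small":([(69,13),(216,36),(180,267),(32,243)],[(85,41),(194,57),(165,240),(55,223)],(130,138),176,112,0,.016,.006),
"wide":([(80,27),(258,80),(189,334),(7,283)],[(103,76),(209,109),(161,286),(55,254)],(338,142),200,140,0,.016,.006),
"stand":([(44,26),(215,33),(206,284),(31,275)],[(69,55),(184,57),(176,247),(61,243)],(220,138),190,130,0,.012,.035)}
for k,(c,h,o,L,W,z0,z1,zh) in C.items():
    L/=1000;W/=1000
    q,r=fitpts(box(L,W,z1),u(c,o),[.6,0,0]); print(k,"corner",q.round(4),abs(r).max().round(2))
    q2,r=fitpts(box(.14,.084,zh),u(h,o),q); print(k,"holes ",q2.round(4),r.round(2).tolist())
    for n,im in(("top",b),("scene",a)):
        c8=proj(place(box(L,W,z1),q),n); roi=np.zeros(im.shape[:2],np.uint8);cv2.fillConvexPoly(roi,cv2.convexHull(c8.astype(np.float32)).astype(int),1);roi=cv2.dilate(roi,np.ones((9,9)))
        m=((im[...,2]-im[...,0])>45) if k!="stand" else (im.sum(2)<310)
        m=(m&(roi>0)).astype(np.uint8)
        if n=="top":
            cs=max(cv2.findContours(m,0,1)[0],key=cv2.contourArea);m[:]=0;cv2.drawContours(m,[cs],-1,1,-1)
            q3,f=fitmask(m,L,W,z0,z1,q,n);print(k,n,"mask",q3.round(4),round(f,1),m.sum())
E
python3 m1.py
```

```text
small corner [ 0.5489  0.3148 -0.1174] 0.43
small holes  [ 0.5496  0.3165 -0.117 ] [[0.11, 0.06], [0.02, -0.12], [-0.13, -0.09], [0.0, 0.15]]
small top mask [ 0.5503  0.3183 -0.1177] 26.9 2217
wide corner [ 0.5228 -0.3148 -0.2619] 0.38
wide holes  [ 0.5232 -0.3158 -0.2614] [[0.08, 0.13], [0.1, -0.21], [0.06, -0.0], [-0.23, 0.08]]
wide top mask [ 0.524  -0.3172 -0.264 ] 22.3 3159
stand corner [ 0.5453  0.0455 -0.0167] 0.53
stand holes  [ 0.5453  0.0461 -0.0098] [[0.05, -0.33], [-0.21, 0.18], [0.08, 0.09], [0.08, 0.05]]
stand top mask [ 0.5457  0.0464 -0.0135] 36.3 2750
```

```bash
cat > g.py <<'E'
import sys,numpy as np
from scipy.spatial.transform import Rotation as Ro
from workcell import bot
def go(x,y,z,yaw):
    s=bot.observe();R=Ro.from_rotvec(s["tool_rot"])
    T=Ro.from_euler("z",yaw)*Ro.from_euler("x",np.pi)
    best=min((R.inv()*t for t in(T,T*Ro.from_euler("z",np.pi))),key=lambda r:r.magnitude())
    print("now",s["eef_pos"].round(4),"t",round(s["time_s"],2),"j6",s["joints"][5].round(3),"row",R.inv().apply(np.array([x,y,z])-s["eef_pos"]).round(4),best.as_rotvec().round(4))
if __name__=="__main__": go(*map(float,sys.argv[1:]))
E
python3 g.py .5232 -.3158 .2 -.2614
```

```text
now [ 0.2123 -0.6138  0.2045] t 0.1 j6 -0.174 row [ 0.3912 -0.1801  0.0049] [-1.700e-03  2.000e-04  5.942e-01]
```

Emit:
apply_moves(targets=[[0.04,-0.018,0,0,0,0.06],[0.08,-0.036,0,0,0,0.12],[0.12,-0.054,0,0,0,0.18],[0.16,-0.072,0,0,0,0.24],[0.2,-0.09,0,0,0,0.3],[0.24,-0.108,0,0,0,0.36],[0.28,-0.126,0,0,0,0.42],[0.32,-0.144,0,0,0,0.48],[0.36,-0.164,0.005,0,0,0.54],[0.3912,-0.1801,0.005,-0.0017,0.0002,0.594]], grip=1, squeeze=40)

```text
time_s: 1.1
eef_pos: [0.5242, -0.314, 0.1993]
tool_rot: [3.114, -0.411, -0.002]
force: [0.1, -0.8, -1.0]
opening: 0.997
gripper_force: 0.0
```

Emit:
apply_moves(targets=[[0,0,0.02,0,0,0],[0,0,0.04,0,0,0],[0,0,0.06,0,0,0],[0,0,0.08,0,0,0],[0,0,0.1,0,0,0],[0,0,0.1,0,0,0],[0,0,0.1,0,0,0]])

```text
time_s: 1.8
eef_pos: [0.5231, -0.3163, 0.1003]
tool_rot: [3.114, -0.409, -0.0]
force: [-0.5, 0.3, 0.2]
opening: 0.998
gripper_force: 0.0
```

```bash
python3 g.py .5232 -.3158 .03 -.2614
python3 - <<'E'
from h import *
b=bot.camera("top");a=bot.camera("scene")
cv2.imwrite("pics/d.png",np.hstack([cv2.resize(b[130:240,330:430],None,fx=4,fy=4,interpolation=2),cv2.resize(a[130:240,90:190],None,fx=4,fy=4,interpolation=2)]))
E
```

```text
now [ 0.5231 -0.3163  0.1003] t 1.8 j6 1.104 row [-0.     -0.0006  0.0703] [0.0011 0.0001 0.0002]
```

View pics/d.png

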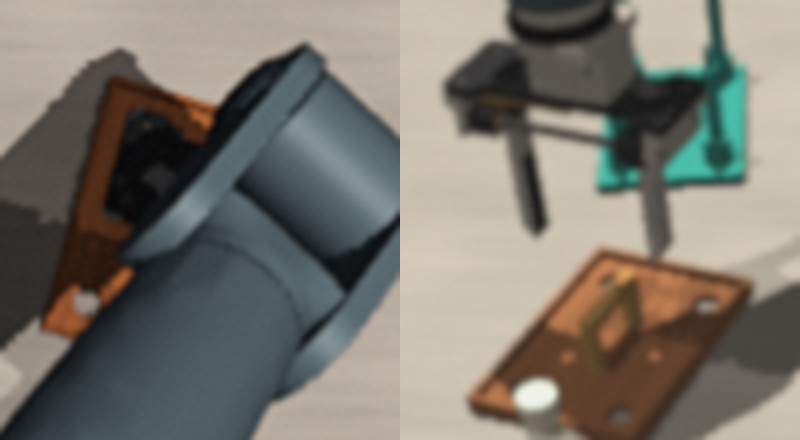

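The scene half shows the open fingertips at (537,233) and (658,250). The wide tray's handle is centred below them at about (610,310), so the alignment is good. Next I descend and grip.

Emit:
apply_moves(targets=[[0,-0.0005,0.02,0,0,0],[0,-0.0005,0.04,0,0,0],[0,-0.0005,0.06,0,0,0],[0,-0.0005,0.071,0,0,0],[0,-0.0005,0.071,0,0,0],[0,-0.0005,0.071,0,0,0]])

```text
time_s: 2.5
eef_pos: [0.5241, -0.3167, 0.0306]
tool_rot: [3.112, -0.409, 0.003]
force: [-0.0, 0.1, -0.0]
opening: 0.999
gripper_force: 0.0
```

Emit:
apply_moves(targets=[[0,0,0,0,0,0],[0,0,0,0,0,0],[0,0,0,0,0,0],[0,0,0,0,0,0],[0,0,0,0,0,0],[0,0,0,0,0,0],[0,0,0,0,0,0],[0,0,0,0,0,0]], grip=-1, squeeze=40)

```text
time_s: 3.3
eef_pos: [0.5234, -0.3161, 0.0294]
tool_rot: [3.113, -0.409, 0.001]
force: [0.3, 0.9, -0.4]
opening: 0.356
gripper_force: 0.0
```

Emit:
apply_moves(targets=[[0,0,0,0,0,0],[0,0,0,0,0,0],[0,0,0,0,0,0],[0,0,0,0,0,0],[0,0,0,0,0,0],[0,0,0,0,0,0]])

```text
time_s: 3.9
eef_pos: [0.5234, -0.3161, 0.0294]
tool_rot: [3.113, -0.409, 0.001]
force: [0.3, -0.1, 0.0]
opening: 0.124
gripper_force: 40.0
```

Emit:
apply_moves(targets=[[0,0,-0.01,0,0,0],[0,0,-0.03,0,0,0],[0,0,-0.06,0,0,0],[0,0,-0.09,0,0,0],[0,0,-0.12,0,0,0],[0,0,-0.15,0,0,0],[0,0,-0.17,0,0,0],[0,0,-0.17,0,0,0]])

```text
time_s: 4.7
eef_pos: [0.5248, -0.3169, 0.2034]
tool_rot: [3.11, -0.408, 0.009]
force: [0.5, -0.1, -3.1]
opening: 0.122
gripper_force: 40.0
```

```bash
python3 g.py .5455 .046 .199 -.012
```

```text
now [ 0.5248 -0.3169  0.2034] t 4.7 j6 1.105 row [-0.0737 -0.356   0.0023] [ 0.0052 -0.006  -0.2491]
```

Emit:
apply_moves(targets=[[-0.006,-0.03,0,0,0,-0.02],[-0.014,-0.07,0,0,0,-0.05],[-0.022,-0.11,0,0,0,-0.08],[-0.031,-0.15,0,0,0,-0.11],[-0.04,-0.19,0,0,0,-0.14],[-0.048,-0.23,0,0,0,-0.17],[-0.056,-0.27,0,0,0,-0.195],[-0.064,-0.31,0,0,0,-0.22],[-0.07,-0.34,0,0,0,-0.24],[-0.074,-0.356,0,0,0,-0.249]])

```text
time_s: 5.7
eef_pos: [0.5424, 0.0498, 0.1968]
tool_rot: [3.141, -0.014, -0.005]
force: [0.2, -0.4, -2.7]
opening: 0.127
gripper_force: 40.0
```

Emit:
apply_moves(targets=[[0,0,0,0,0,0],[0,0,0,0,0,0],[0,0,0,0,0,0]])

```text
time_s: 6.0
eef_pos: [0.5434, 0.0464, 0.198]
tool_rot: [3.14, -0.021, -0.002]
force: [-0.3, -0.2, -3.8]
opening: 0.124
gripper_force: 40.0
```

```bash
python3 g.py .5455 .046 .199 -.012
python3 - <<'E'
from h import *
b=bot.camera("top");a=bot.camera("scene")
cv2.imwrite("pics/eb.png",b);cv2.imwrite("pics/ea.png",a)
f=lambda im,x,y:cv2.resize(im[y:y+140,x:x+98],None,fx=4,fy=4,interpolation=2)
cv2.imwrite("pics/e.png",np.hstack([f(b,200,110),f(a,213,115)]))
E
```

```text
now [0.5434 0.0464 0.198 ] t 6.0 j6 1.463 row [ 0.0021  0.0004 -0.001 ] [ 0.0018  0.0011 -0.0013]
```

View pics/e.png

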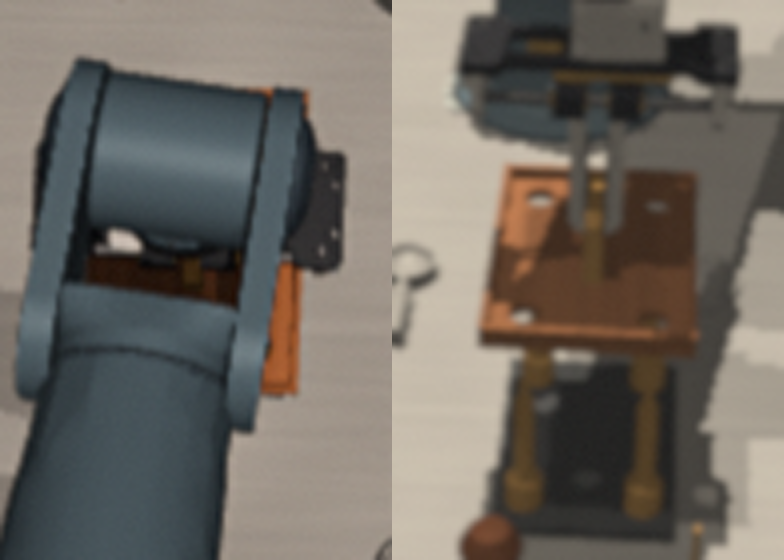

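The left half (top camera) is mostly arm. The right half (scene camera) shows the tray level over the stand, rim corners near (507,167), (697,173), (695,335) and (481,330). I compare tray against stand in the scene camera.

Run:
```python
from h import *
u=lambda p,o:(np.array(p)+.5)/4-.5+o
o1=np.array((213,115));sh=(392,0)
# order box: (+,+),(+,-),(-,-),(-,+): +x near camera, +y right
print("tray rim",*fitpts(box(.2,.14,.185),u(np.array([(695,336),(481,330),(507,167),(697,173)])-sh,o1),[.54,.05,0],"scene"))
print("tray holes",*fitpts(box(.14,.084,.175),u(np.array([(654,324),(522,316),(541,200),(656,206)])-sh,o1),[.54,.05,0],"scene"))
o2=np.array((235,175))
print("stand plate",*fitpts(box(.19,.13,.012),u(np.array([(492,293),(313,287),(331,122),(495,126)])-(300,0),o2),[.54,.05,0],"scene"))
# upper shoulders (z .105)
print("shoulders",*fitpts(box(.14,.084,.105),u(np.array([(468,166),(345,160),(358,39),(471,43)])-(300,0),o2),[.54,.05,0],"scene"))
q=[.5455,.046,-.012]
for z in(.035,.105,.127): print(z,((proj(place(box(.14,.084,z),q),"scene")-o2+.5)*4-.5+(300,0)).round(0).tolist())
```

```text
tray rim [ 0.5478724   0.04742733 -0.01130989] [[ 0.87168312  0.78867557]
 [-0.64085136 -0.2322146 ]
 [-0.45703783 -0.72704508]
 [ 0.19159721 -0.22506972]]
tray holes [ 0.54938956  0.04650302 -0.01898451] [[-0.445041   -0.22001119]
 [ 0.36664319  0.16874491]
 [-0.2514231   0.10668627]
 [ 0.33787    -0.02482794]]
stand plate [ 0.55118913  0.04621372 -0.00056286] [[ 1.07028259  0.46590994]
 [-0.87804232 -0.06153079]
 [-0.44578199 -0.67895549]
 [ 0.23054307 -0.0165234 ]]
shoulders [ 0.54840481  0.04607013 -0.0047754 ] [[ 0.16215717 -0.29117505]
 [-0.15400254 -0.14035409]
 [-0.09353728  0.16749578]
 [ 0.08375105  0.32363885]]
0.035 [[464.0, 240.0], [344.0, 234.0], [358.0, 112.0], [468.0, 117.0]]
0.105 [[468.0, 162.0], [344.0, 156.0], [358.0, 37.0], [472.0, 42.0]]
0.127 [[469.0, 137.0], [344.0, 131.0], [359.0, 13.0], [473.0, 18.0]]
```

Emit:
apply_moves(targets=[[0.001,0,0.01,0,0,0],[0.001,0,0.025,0,0,0],[0.001,0,0.04,0,0,0],[0.001,0,0.05,0,0,0],[0.001,0,0.057,0,0,0],[0.001,0,0.057,0,0,0]])

```text
time_s: 6.7
eef_pos: [0.5439, 0.0472, 0.1402]
tool_rot: [3.14, -0.019, -0.004]
force: [-0.3, -0.7, -3.1]
opening: 0.123
gripper_force: 40.0
```

Emit:
apply_moves(targets=[[0,0,0.005,0,0,0],[0,0,0.01,0,0,0],[0,0,0.015,0,0,0],[0,0,0.02,0,0,0],[0,0,0.02,0,0,0]])

```text
time_s: 7.2
eef_pos: [0.5442, 0.0471, 0.1209]
tool_rot: [3.14, -0.019, -0.002]
force: [-0.6, -0.3, -3.0]
opening: 0.123
gripper_force: 40.0
```

Emit:
apply_moves(targets=[[0,0,0.008,0,0,0],[0,0,0.016,0,0,0],[0,0,0.024,0,0,0],[0,0,0.032,0,0,0],[0,0,0.04,0,0,0],[0,0,0.047,0,0,0],[0,0,0.051,0,0,0],[0,0,0.054,0,0,0],[0,0,0.054,0,0,0]])

```text
time_s: 8.1
eef_pos: [0.5447, 0.047, 0.0675]
tool_rot: [3.14, -0.019, -0.0]
force: [-0.4, 0.1, -3.9]
opening: 0.12
gripper_force: 40.0
```

Emit:
apply_moves(targets=[[0,0,0.001,0,0,0],[0,0,0.002,0,0,0],[0,0,0.002,0,0,0]])

```text
time_s: 8.4
eef_pos: [0.5449, 0.047, 0.066]
tool_rot: [3.14, -0.019, 0.001]
force: [0.4, -0.4, -3.8]
opening: 0.124
gripper_force: 40.0
```

Emit:
apply_moves(targets=[[0,0,0.001,0,0,0],[0,0,0.0015,0,0,0],[0,0,0.002,0,0,0],[0,0,0.002,0,0,0]])

```text
time_s: 8.8
eef_pos: [0.5449, 0.0469, 0.0644]
tool_rot: [3.14, -0.019, 0.0]
force: [-2.8, 0.5, 2.3]
opening: 0.124
gripper_force: 40.0
```

The wrist force rose from about -3.8 N to +2.3 N at the expected height, so the tray is on the shoulders. I release it.

Emit:
apply_moves(targets=[[0,0,0,0,0,0],[0,0,0,0,0,0],[0,0,0,0,0,0],[0,0,0,0,0,0],[0,0,0,0,0,0],[0,0,0,0,0,0],[0,0,0,0,0,0],[0,0,0,0,0,0]], grip=0.6)

```text
time_s: 9.6
eef_pos: [0.5449, 0.0469, 0.0638]
tool_rot: [3.14, -0.019, 0.0]
force: [-0.4, -0.0, 0.0]
opening: 0.766
gripper_force: 0.0
```

Emit:
apply_moves(targets=[[0,0,-0.01,0,0,0],[0,0,-0.03,0,0,0],[0,0,-0.06,0,0,0],[0,0,-0.09,0,0,0],[0,0,-0.12,0,0,0],[0,0,-0.14,0,0,0],[0,0,-0.14,0,0,0]])

```text
time_s: 10.3
eef_pos: [0.5471, 0.047, 0.2083]
tool_rot: [3.139, -0.019, 0.013]
force: [0.5, -0.6, 1.2]
opening: 0.802
gripper_force: 0.0
```

```bash
python3 g.py .5496 .3165 .2 -.117
python3 - <<'E'
from h import *
a=bot.camera("scene");cv2.imwrite("pics/fa.png",a)
cv2.imwrite("pics/f.png",cv2.resize(a[120:270,190:390],None,fx=4,fy=4,interpolation=2))
E
```

```text
now [0.5471 0.047  0.2083] t 10.3 j6 1.463 row [-0.0008 -0.2696  0.0076] [ 0.0021 -0.0082  0.1049]
```

View pics/f.png

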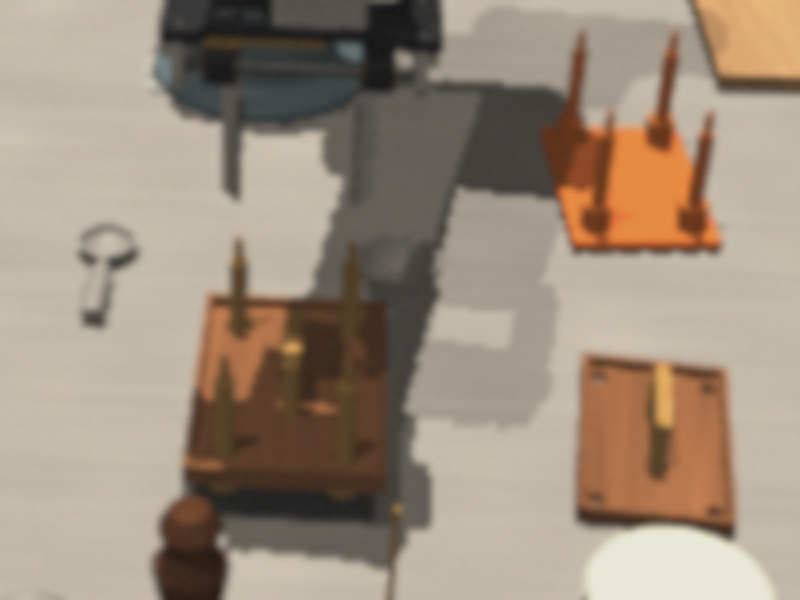

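The wide tray sits level, with all four posts through it (posts at (238,290), (351,290), (224,410) and (345,420)). The small tray is untouched at (655,440). I move to it next.

Emit:
apply_moves(targets=[[0,-0.03,0,0,0,0.012],[0,-0.07,0,0,0,0.03],[0,-0.11,0,0,0,0.045],[0,-0.15,0,0,0,0.06],[0,-0.19,0,0,0,0.075],[0,-0.23,0,0,0,0.09],[0,-0.255,0,0,0,0.1],[0,-0.2695,0,0,0,0.105],[0,-0.2695,0,0,0,0.105],[0,-0.2695,0,0,0,0.105]], grip=1)

```text
time_s: 11.35
eef_pos: [0.5478, 0.3158, 0.2025]
tool_rot: [3.133, -0.184, -0.002]
force: [0.3, 0.1, 0.3]
opening: 0.999
gripper_force: 0.0
```

Emit:
apply_moves(targets=[[0,0,0.03,0,0,0],[0,0,0.06,0,0,0],[0,0,0.09,0,0,0],[0,0,0.11,0,0,0],[0,0,0.11,0,0,0],[0,0,0.11,0,0,0]])

```text
time_s: 11.95
eef_pos: [0.5486, 0.3155, 0.0938]
tool_rot: [3.134, -0.186, 0.001]
force: [0.9, -0.2, 0.3]
opening: 0.997
gripper_force: 0.0
```

```bash
python3 g.py .5496 .3165 .0294 -.117
```

```text
now [0.5486 0.3155 0.0938] t 11.95 j6 2.034 row [ 0.0009 -0.0013  0.0644] [ 0.0017 -0.0005 -0.0016]
```

Emit:
apply_moves(targets=[[0.001,-0.001,0.02,0,0,0],[0.001,-0.001,0.04,0,0,0],[0.001,-0.001,0.058,0,0,0],[0.001,-0.001,0.0645,0,0,0],[0.001,-0.001,0.0645,0,0,0],[0.001,-0.001,0.0645,0,0,0]])

```text
time_s: 12.55
eef_pos: [0.5501, 0.3175, 0.03]
tool_rot: [3.135, -0.184, 0.003]
force: [0.3, -0.8, -0.3]
opening: 1.001
gripper_force: 0.0
```

Emit:
apply_moves(targets=[[0,0,0,0,0,0],[0,0,0,0,0,0],[0,0,0,0,0,0],[0,0,0,0,0,0],[0,0,0,0,0,0],[0,0,0,0,0,0],[0,0,0,0,0,0],[0,0,0,0,0,0]], grip=-1)

```text
time_s: 13.35
eef_pos: [0.5493, 0.3172, 0.0289]
tool_rot: [3.135, -0.184, 0.001]
force: [1.0, 0.5, -0.1]
opening: 0.356
gripper_force: 0.0
```

Emit:
apply_moves(targets=[[0,0,0,0,0,0],[0,0,0,0,0,0],[0,0,0,0,0,0],[0,0,0,0,0,0],[0,0,0,0,0,0],[0,0,0,0,0,0]])

```text
time_s: 13.95
eef_pos: [0.5492, 0.3171, 0.0289]
tool_rot: [3.134, -0.184, 0.0]
force: [-0.4, -1.1, 1.4]
opening: 0.126
gripper_force: 40.0
```

```bash
python3 g.py .5449 .0469 .2 -.012
```

```text
now [0.5492 0.3171 0.0289] t 13.95 j6 2.035 row [ 0.0273  0.2692 -0.1706] [ 0.0019 -0.0002 -0.1052]
```

Emit:
apply_moves(targets=[[0,0,-0.01,0,0,0],[0,0,-0.03,0,0,0],[0,0,-0.06,0,0,0],[0,0,-0.09,0,0,0],[0,0,-0.12,0,0,0],[0,0,-0.15,0,0,0],[0,0,-0.171,0,0,0],[0,0,-0.171,0,0,0]])

```text
time_s: 14.75
eef_pos: [0.551, 0.3184, 0.2041]
tool_rot: [-3.135, 0.184, -0.011]
force: [0.2, -0.9, -3.1]
opening: 0.125
gripper_force: 40.0
```

Emit:
apply_moves(targets=[[0.003,0.03,0,0,0,-0.012],[0.007,0.07,0,0,0,-0.03],[0.011,0.11,0,0,0,-0.045],[0.015,0.15,0,0,0,-0.06],[0.019,0.19,0,0,0,-0.075],[0.023,0.23,0,0,0,-0.09],[0.026,0.255,0,0,0,-0.1],[0.0275,0.269,0,0,0,-0.105],[0.0275,0.269,0,0,0,-0.105],[0.0275,0.269,0,0,0,-0.105]])

```text
time_s: 15.75
eef_pos: [0.5443, 0.0476, 0.199]
tool_rot: [3.141, -0.02, -0.003]
force: [-0.3, -0.5, -3.3]
opening: 0.122
gripper_force: 40.0
```

Emit:
apply_moves(targets=[[0,0,0,0,0,0],[0,0,0,0,0,0],[0,0,0,0,0,0]])

```text
time_s: 16.05
eef_pos: [0.545, 0.0479, 0.2003]
tool_rot: [3.14, -0.017, 0.0]
force: [-0.6, -0.6, -2.2]
opening: 0.129
gripper_force: 40.0
```

```bash
python3 g.py .5452 .0465 .2 -.012
python3 - <<'E'
from h import *
a=bot.camera("scene");cv2.imwrite("pics/ka.png",a)
cv2.imwrite("pics/k.png",cv2.resize(a[145:250,225:305],None,fx=5.7,fy=5.7,interpolation=2))
E
```

```text
now [0.545  0.0479 0.2003] t 16.05 j6 1.463 row [0.0002 0.0014 0.0003] [ 0.0015 -0.0002  0.001 ]
```

View pics/k.png

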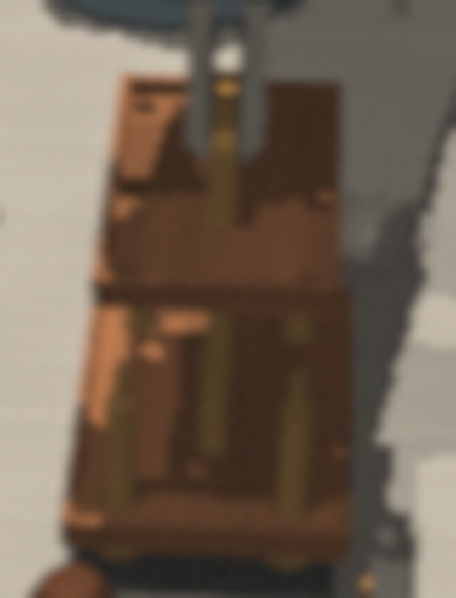

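The small tray is held level over the stand: left rim edge about (122,80) to (97,290), near edge at y=290, directly over the seated wide tray. I lower it with force checks.

Emit:
apply_moves(targets=[[0,0.001,0.01,0,0,0],[0,0.001,0.025,0,0,0],[0,0.001,0.036,0,0,0],[0,0.001,0.04,0,0,0],[0,0.001,0.04,0,0,0],[0,0.001,0.04,0,0,0]])

```text
time_s: 16.7
eef_pos: [0.5453, 0.0461, 0.1605]
tool_rot: [3.14, -0.019, 0.001]
force: [0.7, 0.8, -3.6]
opening: 0.121
gripper_force: 40.0
```

Emit:
apply_moves(targets=[[0,0,0.002,0,0,0],[0,0,0.004,0,0,0],[0,0,0.006,0,0,0],[0,0,0.006,0,0,0],[0,0,0.006,0,0,0]])

```text
time_s: 17.2
eef_pos: [0.5451, 0.0461, 0.1544]
tool_rot: [3.14, -0.019, 0.0]
force: [0.8, -0.0, -3.7]
opening: 0.122
gripper_force: 40.0
```

Emit:
apply_moves(targets=[[0,0,0.002,0,0,0],[0,0,0.004,0,0,0],[0,0,0.006,0,0,0],[0,0,0.006,0,0,0]])

```text
time_s: 17.6
eef_pos: [0.5448, 0.0461, 0.1479]
tool_rot: [3.14, -0.019, -0.001]
force: [-0.2, 0.4, -2.9]
opening: 0.124
gripper_force: 40.0
```

Emit:
apply_moves(targets=[[0,0,0.002,0,0,0],[0,0,0.004,0,0,0],[0,0,0.006,0,0,0],[0,0,0.006,0,0,0]])

```text
time_s: 18.0
eef_pos: [0.5448, 0.0461, 0.1419]
tool_rot: [3.14, -0.019, -0.001]
force: [0.8, -0.5, -3.5]
opening: 0.122
gripper_force: 40.0
```

No contact force at tray height of about 0.113, so the tips are inside the holes.

Emit:
apply_moves(targets=[[0,0,0.002,0,0,0],[0,0,0.004,0,0,0],[0,0,0.006,0,0,0],[0,0,0.006,0,0,0]])

```text
time_s: 18.4
eef_pos: [0.5448, 0.0461, 0.1359]
tool_rot: [3.14, -0.019, -0.001]
force: [0.3, 0.3, -3.4]
opening: 0.122
gripper_force: 40.0
```

Emit:
apply_moves(targets=[[0,0,0.001,0,0,0],[0,0,0.002,0,0,0],[0,0,0.002,0,0,0]])

```text
time_s: 18.7
eef_pos: [0.545, 0.0461, 0.1342]
tool_rot: [3.14, -0.019, 0.0]
force: [0.3, 0.6, -3.5]
opening: 0.125
gripper_force: 40.0
```

Emit:
apply_moves(targets=[[0,0,0.0005,0,0,0],[0,0,0.001,0,0,0],[0,0,0.001,0,0,0]])

```text
time_s: 19.0
eef_pos: [0.5452, 0.046, 0.1338]
tool_rot: [3.14, -0.019, 0.001]
force: [-1.4, -0.4, 0.2]
opening: 0.125
gripper_force: 40.0
```

Contact at the expected height. I release and retreat.

Emit:
apply_moves(targets=[[0,0,0,0,0,0],[0,0,0,0,0,0],[0,0,0,0,0,0],[0,0,0,0,0,0],[0,0,0,0,0,0],[0,0,0,0,0,0],[0,0,0,0,0,0],[0,0,0,0,0,0]], grip=0.6)

```text
time_s: 19.8
eef_pos: [0.5451, 0.046, 0.1334]
tool_rot: [3.14, -0.019, 0.0]
force: [-0.5, 0.1, 0.1]
opening: 0.764
gripper_force: 0.0
```

Emit:
apply_moves(targets=[[0,0,-0.01,0,0,0],[0,0,-0.03,0,0,0],[0,0,-0.06,0,0,0],[0,0,-0.09,0,0,0],[0,0,-0.11,0,0,0],[0,0.03,-0.12,0,0,0],[0,0.07,-0.12,0,0,0],[0,0.11,-0.12,0,0,0],[0,0.15,-0.12,0,0,0],[0,0.19,-0.12,0,0,0]])

```text
time_s: 20.8
eef_pos: [0.5427, -0.1453, 0.2547]
tool_rot: [3.139, -0.019, 0.002]
force: [0.2, 0.8, -1.0]
opening: 0.798
gripper_force: 0.0
```

Emit:
apply_moves(targets=[[0,0.04,0,0,0,0],[0,0.08,0,0,0,0],[0,0.11,0,0,0,0],[0,0.11,0,0,0,0],[0,0.11,0,0,0,0]])

```text
time_s: 21.3
eef_pos: [0.5413, -0.2539, 0.2543]
tool_rot: [3.14, -0.021, 0.001]
force: [-0.3, 0.4, 0.3]
opening: 0.799
gripper_force: 0.0
```

Run:
```python
from h import *
a=bot.camera("scene");b=bot.camera("top")
q=[.5455,.046,-.012]
print(proj(place(box(.176,.112,.121),q),"top").round(1).tolist())
f=lambda im,x,y:cv2.resize(im[y:y+100,x:x+70],None,fx=5.6,fy=5.6,interpolation=2)
cv2.imwrite("pics/z.png",np.hstack([f(b,215,125),f(a,228,160)]))
```

```text
[[230.6, 139.0], [271.1, 140.5], [268.7, 204.1], [227.7, 202.5]]
```

View pics/z.png

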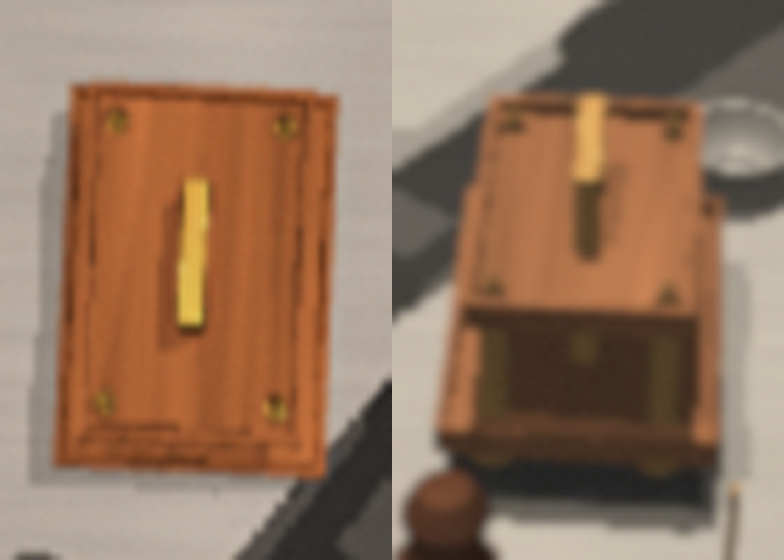

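Both trays are seated level. A post tip shows through each small-tray hole, at (116,122), (286,126), (104,405) and (275,408) in the top view, and the gripper is clear. I hand the job in.

```bash
python3 -c "
from workcell import bot
print(bot.sign_off())"
```

```text
the job is handed in; nothing more can be done
None
```

The stand is assembled: the wide tray sits flat on the lower shoulders and the small tray on the upper ones, both let go with nothing else moved, and I handed the job in at about 21 s; no verdict came back.

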